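Mark a sample tag with the sprung punch and a mallet

TASK

An aluminium sample tag is loaded in one of the two punch stands. Pick up the mallet and, holding it, knock that stand's sprung pin down to its stop squarely with the face of the mallet, leaving the pin of the empty stand alone. Then stand the mallet back on its face where you found it and let go.

Things in the scene. Friction and masses are not known exactly. Their poses are not given: they have to be found in the camera images.
- mallet: Mallet, about 0.28 kg: upright black rubber head, 46 mm in diameter, 66 mm high, standing on its striking face; flat-sided wooden handle sticking out level, 18 mm wide, 22 mm high. Origin: centre of the striking face. The handle runs along -x, its middle line 40 mm above the face, from 23 to 123 mm from the origin (the last 16 mm swell to 21 mm). Centre of mass within 10 mm of the head's axis.
- tag_stand: The loaded punch stand, fixed: grey base 90 x 70 mm, post at its +x side, arm with an upright sprung steel pin. A flat aluminium tag 32 mm wide lies under the pin and sticks out 40 mm past the base along -x. Origin: centre of the base's underside, on the pin's axis; z up. The pin's round head, 26 mm wide, tops at 100 mm when up; the rest is under 79 mm high. The empty stand has no tag.
- tag_pin (a joint): Downward travel of the loaded stand's pin: 0 up, 0.012 m down at its stop. The spring resists with about 3 N at first and 6 N at the stop, and lifts the pin again by itself.
- spare_pin (a joint): Downward travel of the pin of the empty stand (the one without a tag): 0 up, 0.012 m down. To be left alone.
Things that resemble listed ones, but are neither listed nor needed, are in the scene too. There is more than one size of the mallet; the one meant has the size given above.

How it is judged (in metres and radians):
On the way:
1. the loaded stand's pin is knocked down to its stop (at least 9 of 12 mm) by the face of the held mallet, square (within 17 degrees) and with the face centre within 20 mm of the pin's axis (value of joint tag_pin above 0.009 m and contact force between mallet and tag_stand above 1 N and contact force between the fingers and mallet above 1 N and horizontal distance between mallet and tag_stand below 0.02 m and angle between mallet's own z axis and vertical below 0.3 rad).
At the end, for the whole second after the job is handed in: The mallet stands released and at rest on its striking face on the table (upright within 10 degrees), within 60 mm of where it stood at the start, and the pin of the loaded stand is up again (within 3 mm) (value of joint tag_pin below 0.003 m and height (world z) of mallet between -0.005 and 0.01 m and angle between mallet's own z axis and vertical below 0.17 rad and distance of mallet from where it was at the start of the episode below 0.06 m and linear speed of mallet below 0.02 m/s and contact force between the fingers and mallet below 0.2 N); the robot touches nothing.
It fails at once if the pin of the empty stand is pushed down by more than 4 mm (value of joint spare_pin above 0.004 m).
It also fails if it takes over 51 s, if anything falls off the work surface, if the arm or the gripper's body presses on something with over 40 N, if the wrist force passes 120 N, or if a joint passes its speed limit or range.

ROBOT

A 6-joint arm with a two-finger parallel gripper is mounted at the origin on a cart in front of the work surface, level with it; the furniture and walls round the work are solid. World frame = base frame: x ahead of the robot, y to its left, z up, the work surface at z = 0. Lengths are in mm, angles in rad, forces in N, time in s.
With the tool pointing down it reaches from about 350 to 775 mm from the base axis. Payload 7.3 kg.
Tool frame: the origin (TCP) lies at the very end of the fingers, on their centre line; the grasp point (between the pads) lies 19 mm behind it; z points along the fingers, y is the direction in which the jaws open and shut (so a half turn about z gives the same grasp; the last joint's range is limited). The gripper opens to 92 mm and grips with 3 to 60 N. Pads are 19 mm wide; open, the fingers measure 130 mm over their backs; the gripper's body (75 mm by 190 mm) begins 47 mm behind the grasp point.
Start: joints at [1.117, 0.342, 1.524, -0, 1.275, -0.146], TCP at [159.042, 500.353, 199.841] pointing down, gripper open.
Joint ranges: [-2.53, 2.53], [-0.77, 2.02], [0.04, 2.7], [-1, 4.14], [0.28, 2.66], [-3.11, 3.11]. Speed limits (rad/s): [2.57, 2.57, 3.14, 3.14, 3.14, 3.14].

INTERFACE

Orientations are given as a 3x3 rotation matrix whose columns are the frame's x, y, z axes.
In Python, from plant import bot, eyes gives the robot as it stands.
- The arm moves only by the tool drive_tool, never from a script. Its argument "moves" is a list of rows, each a list of 7 numbers: the shift along the tool's x, y, z in m, then the turn, a rotation vector about the tool's x, y, z in rad, then the opening, from 0 (shut) to 1 (fully open). In form: [[x, y, z, ax, ay, az, gripper], ...]. A call has 1 to 20 rows; each row is the pose to reach, as a shift and turn from the pose commanded when the call began, along the tool's axes at that moment; what a row does not reach only later rows make up. A row lasts 1/12 s, in which the tool goes at most 41.7 mm and 7.16 degrees, less where a joint would pass 70% of its speed; a pose out of reach is approached as far as the arm can. A call with a gripper value outside its range is refused whole. The fingers move at their own pace and stop on an object; "force" is the grip in N (left out, the last holds). Time passes only in rows, so rows that repeat a pose let the fingers close. It gives the time, the measured TCP pose, the force and the opening at its end, in the units of the state.
- bot.get_state(): the state, without advancing time (a new reading comes with each control period).
- eyes.read_camera(name): name is "scene" or "top" or "wrist"; returns a dict with "img" (384x512x3 uint8, red, green, blue), "fx", "fy", "cx", "cy" (pixels), "view" (4x4, takes a point from world to camera coordinates); the wrist camera has in their place "mount" (4x4, takes a point from camera to tool coordinates, whose origin is the TCP and whose axes are the flange's). Camera axes: x right, y up, looking along -z (the intrinsics and any distortion apply to the point x, -y, -z); pixel columns grow to the right and rows downward; lengths in mm; the calibration is good to about 2 mm. A picture is of the moment at which its call begins: read the wrist's pose just before it. There is no depth.
- bot.hand_in(): hands the job in, once; it reports no verdict.
The state is a dict: "time": time; "joints": joint angles; "qvel": joint speeds; "joint_efforts": joint torques, N m; "tool_pos": TCP position; "orientation": TCP orientation; "contact_force": force on the tool from outside, world axes, zero at the start; "moment": the same for the moment, N m; "opening": finger opening in mm.
Only numpy, scipy, OpenCV 4.12 (cv2) and the standard library are available. Lean on these libraries where they do the work, as an engineer would, in place of code of your own. Each camera call takes 0.05 s, during which the arm holds its last target.

## Working session

There is one attempt and no reset: what is moved stays moved. The work goes in short steps, Python scripts to look and compute and a tool call to move; the robot and the scene stay as the last step left them, time stands still between calls to the robot, and variables do not carry over. Pictures are saved under pics/ and viewed, and the job is handed in when it is done.

Besides the shell and the picture viewer there is one more tool, called after ">>>" as a command line: name --pt "numbers of a row" for each row, then --argument value for the rest. drive_tool: Moves the arm, as the interface text tells. Its arguments: {"type":"object","properties":{"moves":{"type":"array"},"force":{"type":"number"}},"required":["moves"]}

```bash
mkdir -p pics; ls
python3 - <<'E'
from plant import bot,eyes
import cv2,numpy as np,pickle
s=bot.get_state();print({k:np.round(v,3).tolist() for k,v in s.items()})
for n in ["scene","top","wrist"]:
    c=eyes.read_camera(n);cv2.imwrite(f"pics/{n}0.png",c["img"][:,:,::-1]);pickle.dump((c,s),open(f"{n}0.pkl","wb"))
    print(n,{k:(np.round(v,3).tolist()) for k,v in c.items() if k!="img"})
E
```

```text
pics
{'time': 0.0, 'joints': [1.117, 0.343, 1.525, 0.0, 1.275, -0.146], 'qvel': [-0.001, 0.001, -0.001, -0.001, 0.003, -0.001], 'joint_efforts': [-0.0, -43.126, -24.422, 0.072, 0.056, -0.0], 'tool_pos': [158.852, 499.92, 199.133], 'orientation': [[-0.953, 0.303, -0.001], [0.303, 0.953, -0.001], [0.0, -0.002, -1.0]], 'contact_force': [0.02, 0.659, 0.012], 'moment': [0.004, 0.015, 0.055], 'opening': 91.833}
scene {'fx': 378.977, 'fy': 378.977, 'cx': 255.713, 'cy': 196.114, 'view': [[0.785, -0.62, -0.018, -417.998], [0.439, 0.536, 0.721, -266.162], [-0.438, -0.574, 0.692, -633.715], [0.0, 0.0, 0.0, 1.0]]}
top {'fx': 433.018, 'fy': 433.018, 'cx': 261.145, 'cy': 192.7, 'view': [[-0.033, -0.999, -0.002, 31.248], [0.975, -0.033, 0.218, -523.855], [-0.218, 0.005, 0.976, -953.871], [0.0, 0.0, 0.0, 1.0]]}
wrist {'fx': 298.093, 'fy': 298.093, 'cx': 255.905, 'cy': 193.761, 'mount': [[0.001, 0.958, 0.285, 77.706], [1.0, -0.001, 0.0, -0.828], [0.001, 0.285, -0.958, -184.826], [0.0, 0.0, 0.0, 1.0]]}
```

View pics/scene0.png

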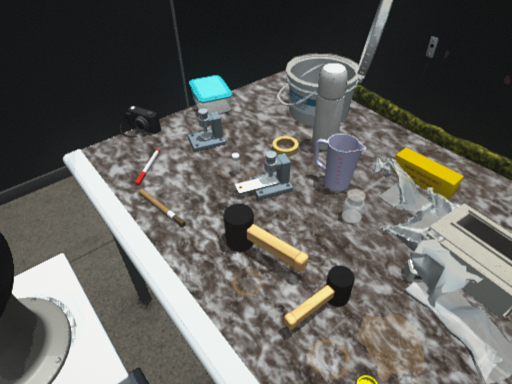

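View pics/top0.png

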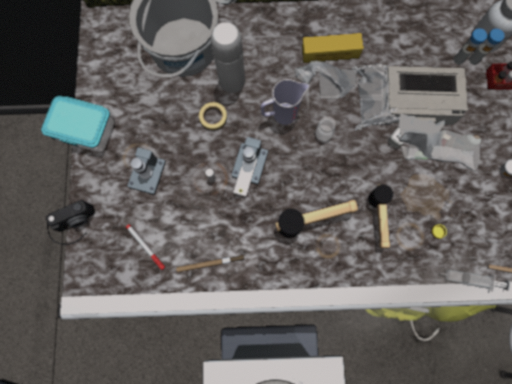

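View pics/wrist0.png

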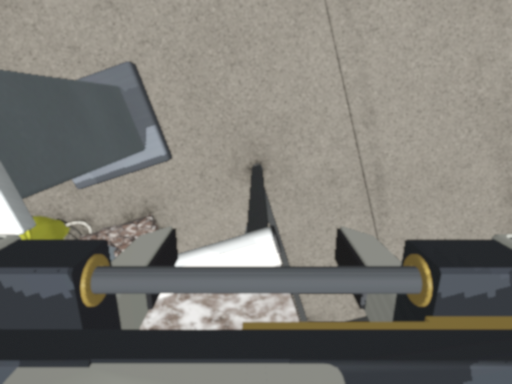

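The scene view shows two mallets, a large one at about (238,228) and a small one at (340,285). The stand at (272,175) has a tag sticking out; the one at (207,130) looks empty. Next I'll measure sizes in enlarged crops.

```bash
cat > h.py <<'E'
import numpy as np,pickle,cv2
def load(n): return pickle.load(open(n+".pkl","rb"))
def proj(c,P):
    V=np.array(c["view"]);p=np.atleast_2d(P)@V[:3,:3].T+V[:3,3]
    return np.c_[c["cx"]+c["fx"]*p[:,0]/-p[:,2],c["cy"]-c["fy"]*p[:,1]/-p[:,2]]
def ray(c,uv):
    V=np.array(c["view"]);R=V[:3,:3]
    d=np.array([(uv[0]-c["cx"])/c["fx"],-(uv[1]-c["cy"])/c["fy"],-1]);return -R.T@V[:3,3],R.T@d
def atz(c,uv,z):
    o,d=ray(c,uv);return o+d*(z-o[2])/d[2]
def tri(obs):
    A=np.zeros((3,3));b=np.zeros(3)
    for c,uv in obs:
        o,d=ray(c,uv);d/=np.linalg.norm(d);M=np.eye(3)-np.outer(d,d);A+=M;b+=M@o
    return np.linalg.solve(A,b)
def crop(src,x,y,w,h,k,out):
    im=cv2.imread(src)[y:y+h,x:x+w];cv2.imwrite(out,cv2.resize(im,None,fx=k,fy=k,interpolation=cv2.INTER_CUBIC))
E
python3 - <<'E'
from h import *
crop("pics/top0.png",260,160,160,110,5,"pics/t1.png")
crop("pics/scene0.png",210,190,160,145,4,"pics/s1.png")
crop("pics/top0.png",120,110,160,100,5,"pics/t2.png")
crop("pics/scene0.png",180,90,120,115,5,"pics/s2.png")
E
```

```text
(no output)
```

View pics/t1.png

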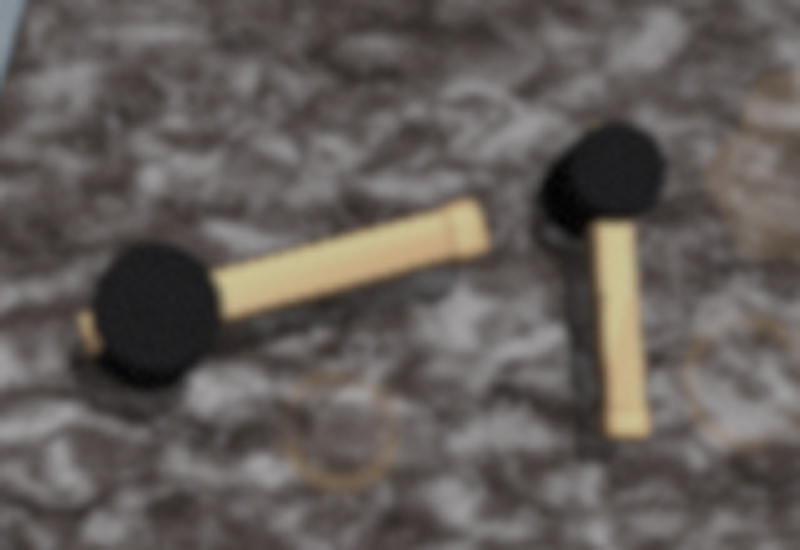

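View pics/s1.png

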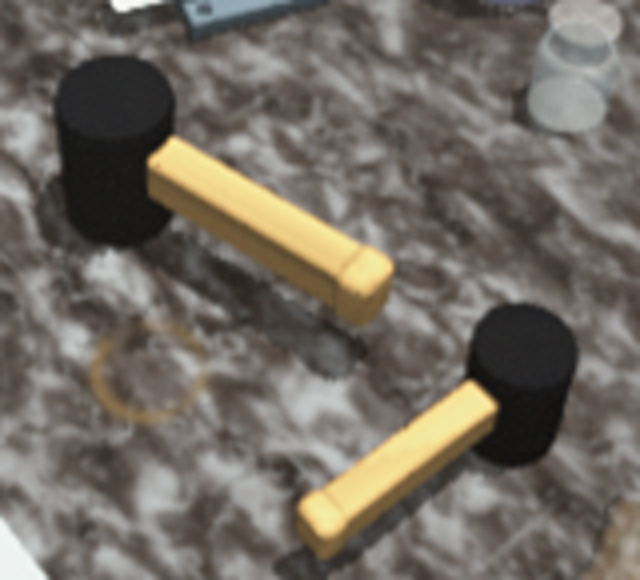

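View pics/t2.png

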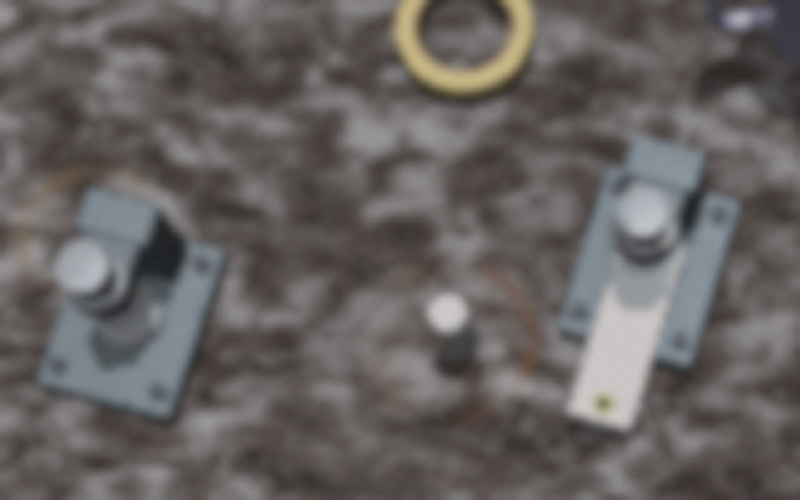

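View pics/s2.png

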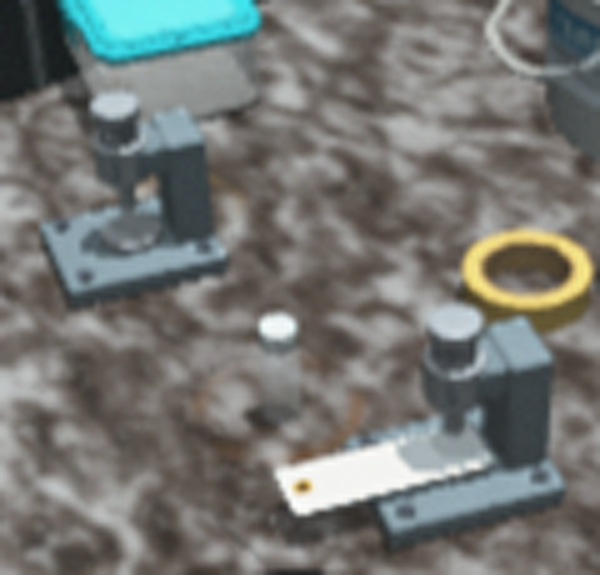

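In the crops, the small mallet's head-top centre is at top (383.6,194) and scene (340.8,276.8), the big one's at top (291,222) and scene (238.8,214.5). The loaded stand is the right-hand one in the top view, with the tag pointing down and left.

Run:
```python
from h import *
t,_=load("top0");s,_=load("scene0")
T=lambda x,y:(260+x/5,160+y/5);S=lambda x,y:(210+x/4,190+y/4)
T2=lambda x,y:(120+x/5,110+y/5);S2=lambda x,y:(180+x/5,90+y/5)
p=lambda n,v:print(n,np.round(v,1))
hs=tri([(t,T(618,170)),(s,S(523,347))]);p("small top",hs)
hb=tri([(t,T(156,308)),(s,S(115,98))]);p("big top",hb)
for n,a,b,z in [("small",(572,170),(665,170),hs[2]),("big",(94,308),(219,308),hb[2])]:
    p(n+" dia",np.linalg.norm(atz(t,T(*a),z)-atz(t,T(*b),z)))
for n,a,b,z in [("small",(471,347),(576,347),hs[2]),("big",(56,98),(174,98),hb[2])]:
    p(n+" dia scene",np.linalg.norm(atz(s,S(*a),z)-atz(s,S(*b),z)))
# handle top edge end, z=51
p("small handle end", atz(t,T(628,412),51)); p("sm end bot", atz(t,T(628,436),45))
p("small start", atz(t,T(614,222),51))
p("sm end scene",atz(s,S(322,503),51)); p("big end", atz(t,T(483,227),60))
p("loaded pin",tri([(t,T2(645,213)),(s,S2(456,323))]))
p("spare pin",tri([(t,T2(84,266)),(s,S2(115,107))]))
for uv in [(568,415),(632,430),(690,365),(560,332),(740,200)]: p("tag/base",atz(t,T2(*uv),12))
```

```text
small top [ 510.  -269.4   64.7]
big top [450.8 -51.5  82.5]
small dia 43.1
big dia 56.1
small dia scene 45.3
big dia scene 58.0
small handle end [ 399.9 -267.5   51. ]
sm end bot [ 389.4 -268.2   45. ]
small start [ 488.5 -269.4   51. ]
sm end scene [ 398.  -264.1   51. ]
big end [ 486.6 -206.1   60. ]
loaded pin [610.2  38.6  98.7]
spare pin [593.  295.1  97.6]
tag/base [536.3  80.8  12. ]
tag/base [527.8  49.7  12. ]
tag/base [559.5  20.4  12. ]
tag/base [578.4  84.   12. ]
tag/base [643.5  -7.2  12. ]
```

The small mallet is the one: 43–45 mm in diameter, 65 mm high, origin at about (510,-269), handle along world -x. The loaded pin is at about (610,39). I'll go round by a waypoint.

>>> drive_tool --pt "-0.368 -0.198 -0.06 0 0 -0.307 1" --pt "-0.368 -0.198 -0.06 0 0 -0.307 1" --pt "-0.368 -0.198 -0.06 0 0 -0.307 1" --pt "-0.368 -0.198 -0.06 0 0 -0.307 1" --pt "-0.368 -0.198 -0.06 0 0 -0.307 1" --pt "-0.368 -0.198 -0.06 0 0 -0.307 1" --pt "-0.368 -0.198 -0.06 0 0 -0.307 1" --pt "-0.368 -0.198 -0.06 0 0 -0.307 1" --pt "-0.368 -0.198 -0.06 0 0 -0.307 1" --pt "-0.368 -0.198 -0.06 0 0 -0.307 1" --pt "-0.368 -0.198 -0.06 0 0 -0.307 1" --pt "-0.368 -0.198 -0.06 0 0 -0.307 1" --pt "-0.368 -0.198 -0.06 0 0 -0.307 1"

```text
time: 1.23
tool_pos: [449.6, 199.9, 259.4]
orientation: [[-1.0, 0.003, -0.001], [0.003, 1.0, 0.0], [0.001, 0.0, -1.0]]
contact_force: [-0.3, 0.1, 0.1]
opening: 91.7
```

>>> drive_tool --pt "-0.02 -0.469 0.1 0 0 0 1" --pt "-0.02 -0.469 0.1 0 0 0 1" --pt "-0.02 -0.469 0.1 0 0 0 1" --pt "-0.02 -0.469 0.1 0 0 0 1" --pt "-0.02 -0.469 0.1 0 0 0 1" --pt "-0.02 -0.469 0.1 0 0 0 1" --pt "-0.02 -0.469 0.1 0 0 0 1" --pt "-0.02 -0.469 0.1 0 0 0 1" --pt "-0.02 -0.469 0.1 0 0 0 1" --pt "-0.02 -0.469 0.1 0 0 0 1" --pt "-0.02 -0.469 0.1 0 0 0 1" --pt "-0.02 -0.469 0.1 0 0 0 1" --pt "-0.02 -0.469 0.1 0 0 0 1" --pt "-0.02 -0.469 0.1 0 0 0 1" --pt "-0.02 -0.469 0.1 0 0 0 1"

```text
time: 2.48
tool_pos: [469.6, -266.7, 159.7]
orientation: [[-1.0, -0.001, -0.0], [-0.001, 1.0, 0.001], [0.0, 0.001, -1.0]]
contact_force: [-0.3, 0.2, 0.4]
opening: 91.6
```

```bash
cat > snap.py <<'E'
import sys
from plant import bot,eyes
import cv2,numpy as np,pickle
tag=sys.argv[1]
for n in sys.argv[2:]:
    s=bot.get_state()
    c=eyes.read_camera(n);
    if n=="wrist":
        M=np.array(c["mount"]);W=np.eye(4);W[:3,:3]=s["orientation"];W[:3,3]=s["tool_pos"];c["view"]=np.linalg.inv(W@M)
    cv2.imwrite(f"pics/{n}{tag}.png",c["img"][:,:,::-1]);pickle.dump((c,s),open(f"{n}{tag}.pkl","wb"))
print(s["time"],np.round(s["tool_pos"],1),np.round(s["orientation"],3).tolist(),np.round(s["contact_force"],1),np.round(s["moment"],2),s["opening"])
E
python3 snap.py 1 wrist scene
python3 -c "
from h import *
cv2.imwrite('pics/w1.png',cv2.resize(cv2.imread('pics/wrist1.png'),None,fx=1.5,fy=1.5,interpolation=2))"
```

```text
2.5333 [ 469.7 -266.7  160. ] [[-1.0, -0.001, -0.0], [-0.001, 1.0, 0.001], [0.0, 0.001, -1.0]] [-0.4  0.4  1. ] [ 0.01 -0.03  0.01] 91.79664020250482
```

View pics/w1.png

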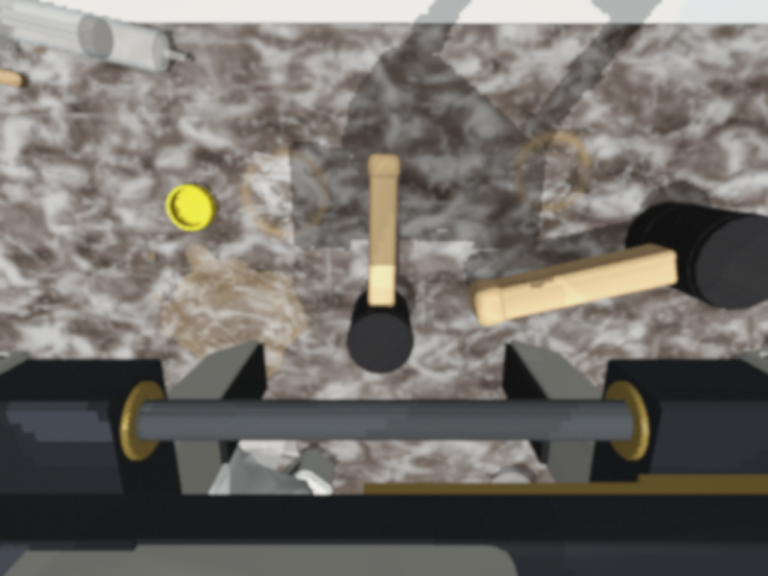

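View pics/scene1.png

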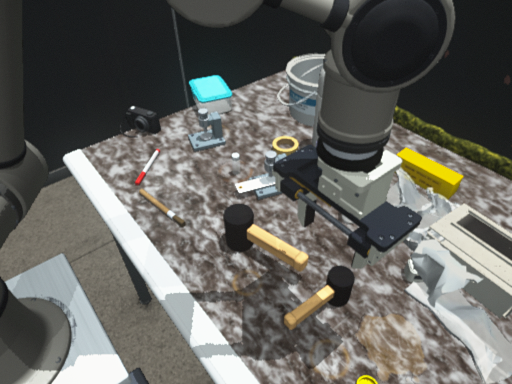

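The wrist view (1.5x) shows the target's handle running from (384,157) to (382,303) and its head top at about (381,335), centred between the fingers. I'll refine from this.

Run:
```python
from h import *
c,_=load("wrist1")
for n,uv,z in [("head",(380,337),66),("hstart",(382,300),51),("hend",(384,158),51),("bigend L",(475,300),60),("bigend",(485,325),60)]:
    print(n,np.round(atz(c,(uv[0]/1.5,uv[1]/1.5),z),1))
```

```text
head [ 506.9 -269.8   66. ]
hstart [ 485.7 -268.6   51. ]
hend [ 391.9 -267.4   51. ]
bigend L [ 482.7 -206.4   60. ]
bigend [ 500.5 -198.5   60. ]
```

>>> drive_tool --pt "0.002 0 0.03 0 0 0 0.5" --pt "0.002 0 0.06 0 0 0 0.5" --pt "0.002 0 0.06 0 0 0 0.5" --pt "0.002 0 0.06 0 0 0 0.5" --pt "0.002 0 0.06 0 0 0 0.5" --pt "0.002 0 0.06 0 0 0 0.5"

```text
time: 3.08
tool_pos: [468.6, -269.2, 101.8]
orientation: [[-1.0, 0.0, 0.003], [0.0, 1.0, -0.002], [-0.003, -0.002, -1.0]]
contact_force: [0.6, -0.1, 0.9]
opening: 56.4
```

>>> drive_tool --pt "0 0 0 0 0 0 0.5" --pt "0 0 0.02 0 0 0 0.5" --pt "0 0 0.04 0 0 0 0.5" --pt "0 0 0.06 0 0 0 0.5" --pt "0 0 0.079 0 0 0 0.5" --pt "0 0 0.079 0 0 0 0.5" --pt "0 0 0.079 0 0 0 0.5" --pt "0 0 0.079 0 0 0 0.5"

```text
time: 3.75
tool_pos: [468.2, -269.5, 22.2]
orientation: [[-1.0, 0.001, 0.002], [0.001, 1.0, -0.001], [-0.002, -0.001, -1.0]]
contact_force: [-0.1, -0.2, 0.3]
opening: 45.8
```

```bash
python3 snap.py 2 wrist scene
python3 -c "
from h import *
cv2.imwrite('pics/w2.png',cv2.resize(cv2.imread('pics/wrist2.png'),None,fx=1.5,fy=1.5,interpolation=2))"
```

```text
3.8 [ 468.4 -269.6   22.5] [[-1.0, 0.001, 0.002], [0.001, 1.0, -0.002], [-0.002, -0.002, -1.0]] [ 0.   0.2 -0.1] [ 0.   -0.   -0.02] 45.96466486090048
```

View pics/w2.png

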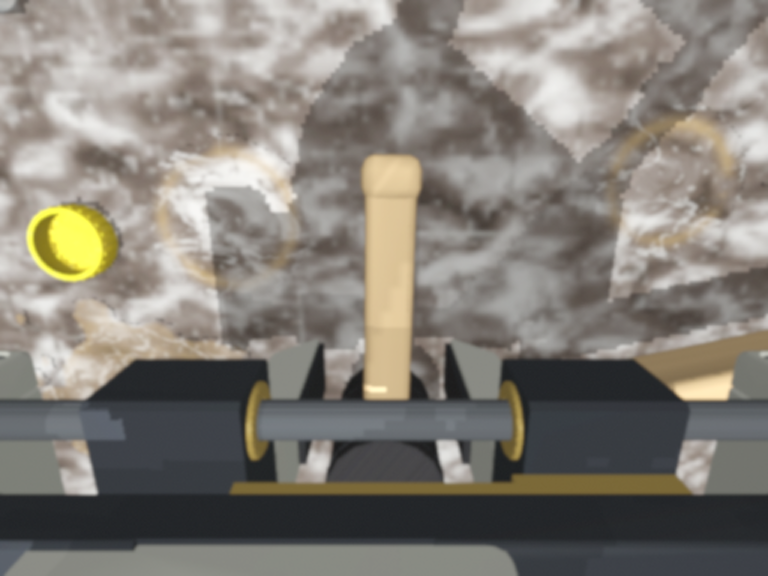

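View pics/scene2.png

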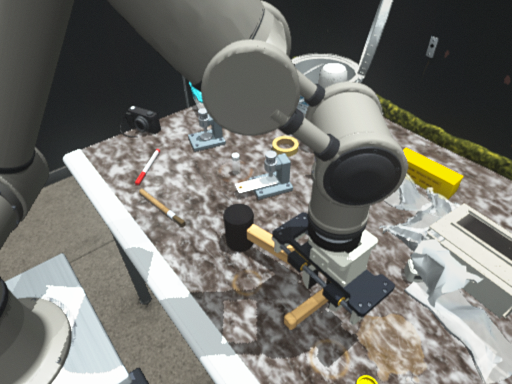

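The handle is between the pads (x 365–412 between finger edges 322 and 447 in the 1.5x view), and nothing is touching. I'll close on it at 55 N.

>>> drive_tool --pt "0 0 0 0 0 0 0.15" --pt "0 0 0 0 0 0 0.15" --pt "0 0 0 0 0 0 0.1" --pt "0 0 0 0 0 0 0.1" --pt "0 0 0 0 0 0 0.05" --pt "0 0 0 0 0 0 0.05" --pt "0 0 0 0 0 0 0" --pt "0 0 0 0 0 0 0" --pt "0 0 0 0 0 0 0" --pt "0 0 0 0 0 0 0" --force 55

```text
time: 4.68
tool_pos: [467.4, -268.9, 20.9]
orientation: [[-1.0, 0.001, 0.0], [0.001, 1.0, -0.0], [-0.0, -0.0, -1.0]]
contact_force: [-0.4, -1.0, 2.0]
opening: 16.2
```

```bash
python3 -c "
from plant import bot
import numpy as np
s=bot.get_state();print(s['joints'],s['contact_force'],s['moment'])"
```

```text
[-6.64235403e-01  5.74917086e-01  1.70256864e+00  4.47443994e-05
  8.63989265e-01 -2.23428040e+00] [-0.39107704 -1.03116457  1.96639358] [ 0.0310248   0.14604155 -0.01596861]
```

>>> drive_tool --pt "0 0 -0.01 0 0 0 0" --pt "0 0 -0.03 0 0 0 0" --pt "0 0 -0.06 0 0 0 0" --pt "0 0 -0.09 0 0 0 0" --pt "0 0 -0.12 0 0 0 0" --pt "0 0 -0.15 0 0 0 0" --pt "0 0 -0.17 0 0 0 0" --pt "0 0 -0.17 0 0 0 0" --pt "0 0 -0.17 0 0 0 0"

```text
time: 5.43
tool_pos: [467.5, -268.8, 191.3]
orientation: [[-1.0, 0.001, 0.001], [0.001, 1.0, -0.001], [-0.001, -0.001, -1.0]]
contact_force: [-0.6, 0.6, -2.8]
opening: 16.3
```

```bash
python3 snap.py 3 wrist scene top
python3 -c "
from h import *
cv2.imwrite('pics/w3.png',cv2.resize(cv2.imread('pics/wrist3.png'),None,fx=1.5,fy=1.5,interpolation=2))
crop('pics/scene3.png',230,140,180,150,4,'pics/s3.png')"
```

```text
5.5333 [ 466.4 -268.1  189.1] [[-1.0, 0.001, -0.003], [0.001, 1.0, 0.002], [0.003, 0.002, -1.0]] [ 0.1  0.3 -2.2] [ 0.03  0.15 -0.04] 16.223897502459025
```

View pics/w3.png

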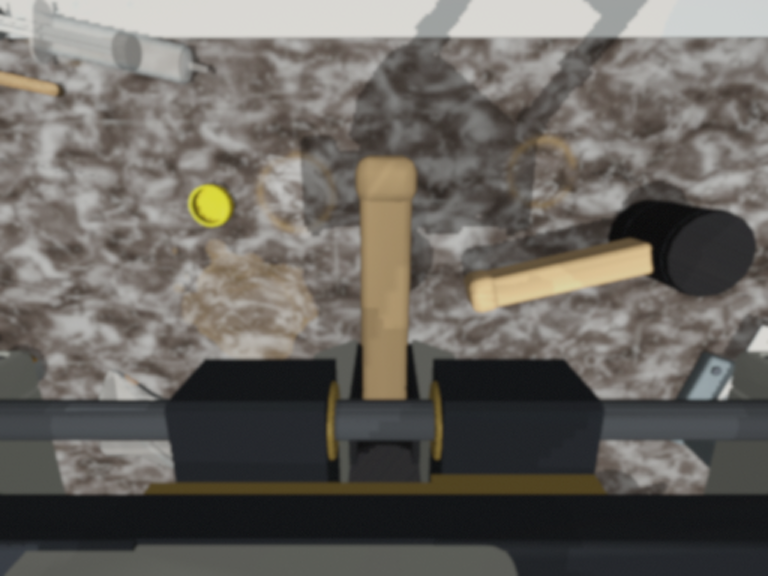

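View pics/s3.png

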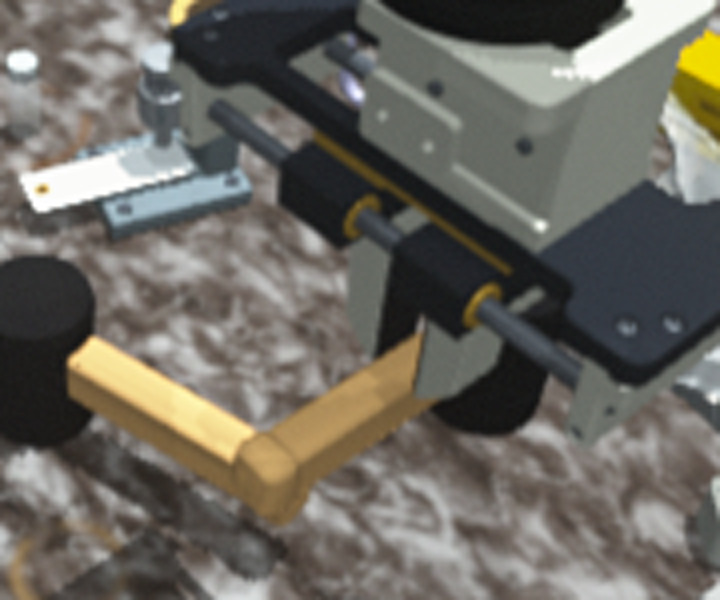

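View pics/top3.png

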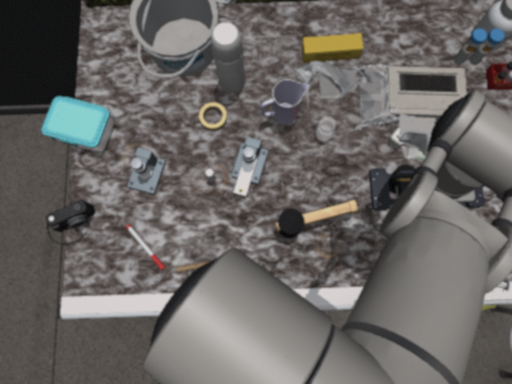

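>>> drive_tool --pt "-0.01 0.03 0 0 0 0 0" --pt "-0.02 0.06 0 0 0 0 0" --pt "-0.03 0.09 0 0 0 0 0" --pt "-0.04 0.12 0 0 0 0 0" --pt "-0.05 0.15 0 0 0 0 0" --pt "-0.06 0.18 0 0 0 0 0" --pt "-0.07 0.21 0 0 0 0 0" --pt "-0.08 0.24 0 0 0 0 0" --pt "-0.09 0.27 0 0 0 0 0" --pt "-0.1 0.3 0 0 0 0 0" --pt "-0.102 0.308 0.01 0 0 0 0" --pt "-0.102 0.308 0.02 0 0 0 0" --pt "-0.102 0.308 0.02 0 0 0 0" --pt "-0.102 0.308 0.02 0 0 0 0"

```text
time: 6.75
tool_pos: [568.3, 38.0, 169.0]
orientation: [[-1.0, 0.002, -0.004], [0.002, 1.0, -0.0], [0.004, -0.0, -1.0]]
contact_force: [-0.3, 0.4, -3.0]
opening: 15.9
```

```bash
python3 snap.py 4 scene top
python3 -c "
from h import *
crop('pics/top4.png',180,90,150,120,5,'pics/t4.png')
crop('pics/scene4.png',200,80,180,150,4,'pics/s4.png')"
```

```text
6.8 [569.   37.7 170. ] [[-1.0, 0.002, -0.002], [0.002, 1.0, -0.0], [0.002, -0.0, -1.0]] [-0.2 -0.1 -2. ] [-0.02  0.1   0.01] 15.763754714076946
```

View pics/t4.png

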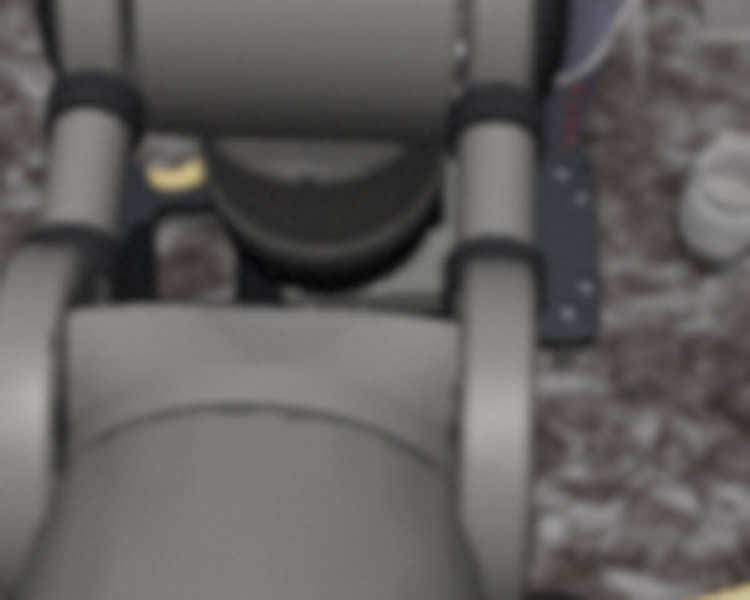

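View pics/s4.png

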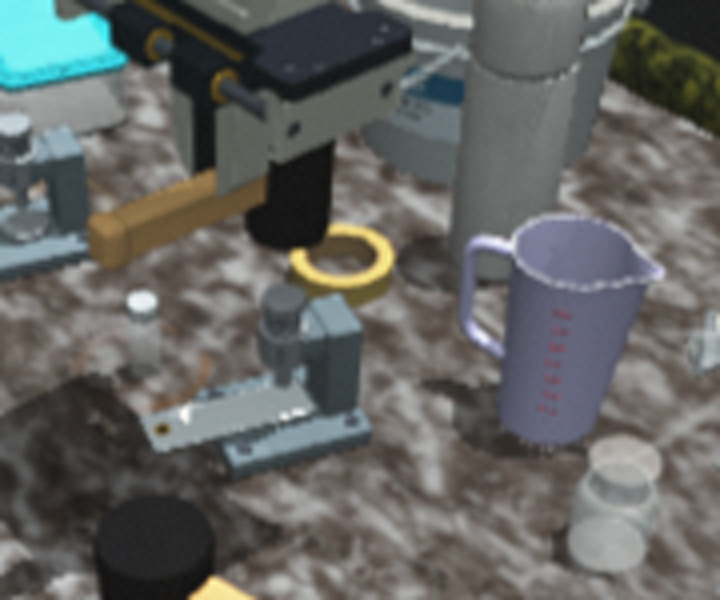

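Run:
```python
from h import *
c,s=load("scene4")
P=np.array([[609.5,37.5,149],[609.5,37.5,149+66],[610,38.6,99]])
print((proj(c,P)-[200,80])*4)
a=np.linspace(0,6.28,9)[:-1]
print(np.round((proj(c,np.c_[609.5+23*np.cos(a),37.5+23*np.sin(a),149+0*a])-[200,80])*4))
```

```text
[[286.50638779 225.51916827]
 [288.00394429 118.04912618]
 [284.90282486 298.0023221 ]]
[[319. 210.]
 [290. 201.]
 [260. 207.]
 [244. 223.]
 [253. 241.]
 [283. 251.]
 [314. 245.]
 [329. 228.]]
```

The face projects right over the pin. I'll descend in stages and watch the force.

>>> drive_tool --pt "0 0 0.015 0 0 0 0" --pt "0 0 0.03 0 0 0 0" --pt "0 0 0.04 0 0 0 0" --pt "0 0 0.045 0 0 0 0" --pt "0 0 0.045 0 0 0 0" --pt "0 0 0.045 0 0 0 0"

```text
time: 7.35
tool_pos: [569.9, 38.7, 126.2]
orientation: [[-1.0, 0.001, 0.001], [0.001, 1.0, 0.0], [-0.001, 0.0, -1.0]]
contact_force: [0.8, -1.1, -1.5]
opening: 16.4
```

>>> drive_tool --pt "0 0 0.004 0 0 0 0" --pt "0 0 0.008 0 0 0 0" --pt "0 0 0.011 0 0 0 0" --pt "0 0 0.011 0 0 0 0"

```text
time: 7.68
tool_pos: [569.6, 39.0, 114.7]
orientation: [[-1.0, 0.001, 0.0], [0.001, 1.0, -0.0], [-0.0, -0.0, -1.0]]
contact_force: [-1.0, -0.7, 2.4]
opening: 16.2
```

>>> drive_tool --pt "0 0 0.003 0 0 0 0" --pt "0 0 0.005 0 0 0 0" --pt "0 0 0.005 0 0 0 0" --pt "0 0 0.005 0 0 0 0"

```text
time: 8.02
tool_pos: [569.7, 39.1, 109.9]
orientation: [[-1.0, 0.001, 0.0], [0.001, 1.0, -0.0], [-0.0, -0.0, -1.0]]
contact_force: [-1.7, -0.2, 3.9]
opening: 16.1
```

```bash
python3 snap.py 5 scene
python3 -c "
from h import *
crop('pics/scene5.png',230,100,90,100,6,'pics/s5.png')"
```

```text
8.0167 [569.7  39.1 109.9] [[-1.0, 0.001, 0.0], [0.001, 1.0, -0.0], [-0.0, -0.0, -1.0]] [-1.7 -0.2  3.9] [-0.17  0.27  0.  ] 16.14880339129378
```

View pics/s5.png

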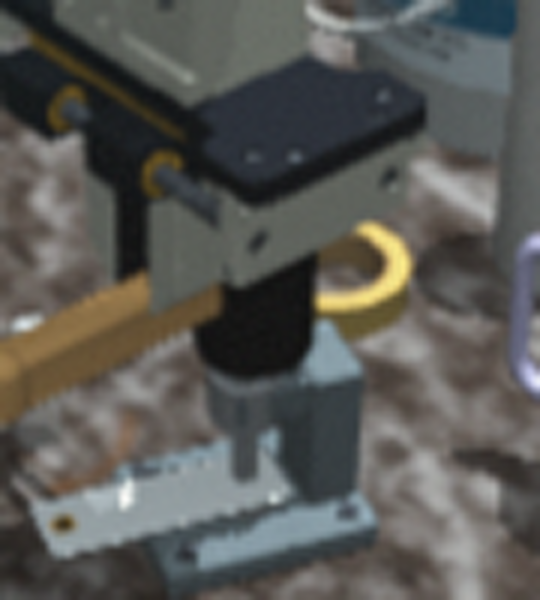

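The picture shows the face on the pin and the pin nearly down to the arm, with about 6 N of added force. I'll push a little further until the force jumps, to confirm the stop.

>>> drive_tool --pt "0 0 0.001 0 0 0 0" --pt "0 0 0.002 0 0 0 0" --pt "0 0 0.002 0 0 0 0"

```text
time: 8.32
tool_pos: [569.2, 39.1, 108.1]
orientation: [[-1.0, 0.001, -0.001], [0.001, 1.0, 0.0], [0.001, 0.0, -1.0]]
contact_force: [-4.8, -0.6, 7.0]
opening: 16.3
```

>>> drive_tool --pt "0 0 0.001 0 0 0 0" --pt "0 0 0.0015 0 0 0 0" --pt "0 0 0.0015 0 0 0 0"

```text
time: 8.57
tool_pos: [568.7, 39.1, 107.4]
orientation: [[-1.0, 0.001, -0.001], [0.001, 1.0, -0.0], [0.001, -0.0, -1.0]]
contact_force: [-7.7, -0.8, 13.3]
opening: 16.2
```

```bash
python3 snap.py 6 scene
python3 -c "
from h import *
crop('pics/scene6.png',230,100,90,100,6,'pics/s6.png')"
```

```text
8.5667 [568.7  39.1 107.4] [[-1.0, 0.001, -0.001], [0.001, 1.0, -0.0], [0.001, -0.0, -1.0]] [-7.7 -0.8 13.3] [-0.14  1.3  -0.04] 16.231010601207572
```

View pics/s6.png

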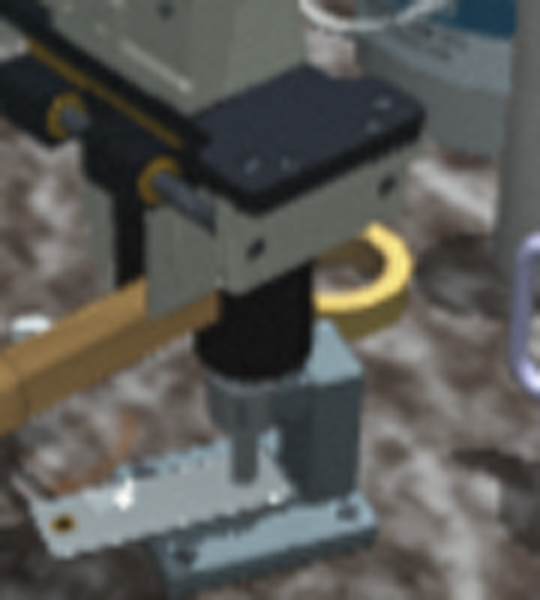

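The force climbed to 13 N in 0.7 mm, so the pin is at its stop, and the mallet still looks upright. Lifting off.

>>> drive_tool --pt "0 0 -0.01 0 0 0 0" --pt "0 0 -0.03 0 0 0 0" --pt "0 0 -0.05 0 0 0 0" --pt "0 0 -0.07 0 0 0 0" --pt "0 0 -0.084 0 0 0 0" --pt "0 0 -0.084 0 0 0 0" --pt "0 0 -0.084 0 0 0 0" --pt "0 0 -0.084 0 0 0 0"

```text
time: 9.28
tool_pos: [569.0, 39.2, 188.9]
orientation: [[-1.0, 0.001, -0.002], [0.001, 1.0, 0.0], [0.002, 0.0, -1.0]]
contact_force: [0.0, 0.1, -1.9]
opening: 16.3
```

```bash
python3 snap.py 7 scene wrist
python3 -c "
from h import *
crop('pics/scene7.png',200,80,180,150,4,'pics/s7.png')
cv2.imwrite('pics/w7.png',cv2.resize(cv2.imread('pics/wrist7.png'),None,fx=1.5,fy=1.5,interpolation=2))"
```

```text
9.3333 [568.8  39.2 188.7] [[-1.0, 0.001, -0.003], [0.001, 1.0, 0.0], [0.003, 0.0, -1.0]] [ 0.   0.9 -3.1] [ 0.01  0.15 -0.01] 16.11284371585935
```

View pics/s7.png

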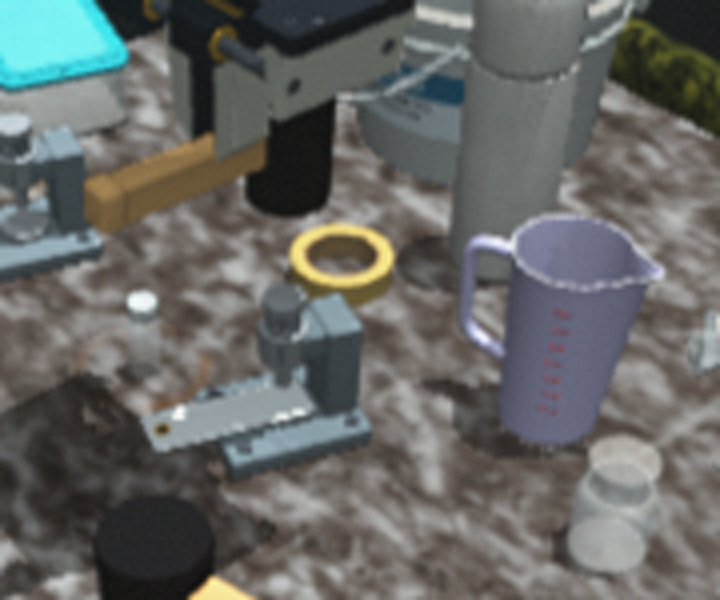

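View pics/w7.png

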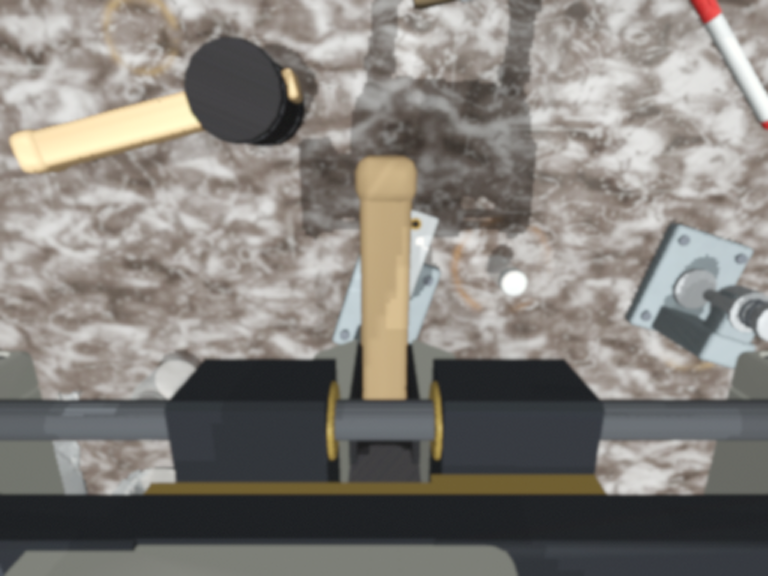

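The pin is up again and the handle sits where it did in the wrist view, so it hasn't slipped. I'll take the mallet back.

>>> drive_tool --pt "0.01 -0.03 0 0 0 0 0" --pt "0.02 -0.06 0 0 0 0 0" --pt "0.03 -0.09 0 0 0 0 0" --pt "0.04 -0.12 0 0 0 0 0" --pt "0.05 -0.15 0 0 0 0 0" --pt "0.06 -0.18 0 0 0 0 0" --pt "0.07 -0.21 0 0 0 0 0" --pt "0.08 -0.24 0 0 0 0 0" --pt "0.09 -0.27 0 0 0 0 0" --pt "0.1 -0.3 0 0 0 0 0" --pt "0.102 -0.308 0 0 0 0 0" --pt "0.102 -0.308 0.02 0 0 0 0" --pt "0.102 -0.308 0.05 0 0 0 0" --pt "0.102 -0.308 0.08 0 0 0 0" --pt "0.102 -0.308 0.11 0 0 0 0" --pt "0.102 -0.308 0.14 0 0 0 0" --pt "0.102 -0.308 0.155 0 0 0 0" --pt "0.102 -0.308 0.155 0 0 0 0" --pt "0.102 -0.308 0.155 0 0 0 0" --pt "0.102 -0.308 0.155 0 0 0 0"

```text
time: 11.05
tool_pos: [468.2, -269.2, 36.2]
orientation: [[-1.0, 0.001, 0.001], [0.001, 1.0, -0.001], [-0.001, -0.001, -1.0]]
contact_force: [0.1, -1.6, -1.3]
opening: 16.1
```

>>> drive_tool --pt "0 0 0.005 0 0 0 0" --pt "0 0 0.01 0 0 0 0" --pt "0 0 0.013 0 0 0 0" --pt "0 0 0.014 0 0 0 0" --pt "0 0 0.014 0 0 0 0" --pt "0 0 0.014 0 0 0 0"

```text
time: 11.55
tool_pos: [467.5, -268.9, 21.5]
orientation: [[-1.0, 0.001, 0.0], [0.001, 1.0, -0.0], [-0.0, -0.0, -1.0]]
contact_force: [-0.8, -0.2, -0.3]
opening: 16.6
```

>>> drive_tool --pt "0 0 0.0005 0 0 0 0" --pt "0 0 0.001 0 0 0 0" --pt "0 0 0.001 0 0 0 0" --pt "0 0 0.001 0 0 0 0"

```text
time: 11.88
tool_pos: [467.4, -268.9, 20.8]
orientation: [[-1.0, 0.001, 0.0], [0.001, 1.0, -0.0], [-0.0, -0.0, -1.0]]
contact_force: [-3.2, 0.2, 5.8]
opening: 16.0
```

The face is on the table (+5.8 N), so I'll release to half open and rise.

>>> drive_tool --pt "0 0 0.0 0 0 0 0.2" --pt "0 0 0.0 0 0 0 0.25" --pt "0 0 0.0 0 0 0 0.35" --pt "0 0 0.0 0 0 0 0.5" --pt "0 0 0.0 0 0 0 0.5" --pt "0 0 0.0 0 0 0 0.5" --pt "0 0 0.0 0 0 0 0.5" --pt "0 0 0.0 0 0 0 0.5" --force 10

```text
time: 12.55
tool_pos: [467.4, -268.8, 20.3]
orientation: [[-1.0, 0.001, 0.0], [0.001, 1.0, 0.0], [-0.0, 0.0, -1.0]]
contact_force: [-0.5, -0.4, 0.3]
opening: 45.7
```

>>> drive_tool --pt "0 0 -0.01 0 0 0 0.5" --pt "0 0 -0.03 0 0 0 0.5" --pt "0 0 -0.06 0 0 0 0.5" --pt "0 0 -0.09 0 0 0 0.5" --pt "0 0 -0.12 0 0 0 0.5" --pt "0 0 -0.15 0 0 0 0.5" --pt "0 0 -0.18 0 0 0 0.5" --pt "0 0 -0.2 0 0 0 0.5" --pt "0 0 -0.2 0 0 0 0.5" --pt "0 0 -0.2 0 0 0 0.5" --pt "0 0 -0.2 0 0 0 0.5"

```text
time: 13.47
tool_pos: [466.9, -268.5, 219.8]
orientation: [[-1.0, 0.001, -0.001], [0.001, 1.0, 0.001], [0.001, 0.001, -1.0]]
contact_force: [-0.3, -0.1, 0.1]
opening: 45.7
```

```bash
python3 snap.py 8 wrist scene
python3 -c "
from h import *
crop('pics/scene8.png',180,90,200,150,4,'pics/s8.png')
crop('pics/scene8.png',210,190,160,145,4,'pics/s8b.png')
cv2.imwrite('pics/w8.png',cv2.resize(cv2.imread('pics/wrist8.png'),None,fx=1.5,fy=1.5,interpolation=2))"
```

```text
13.5167 [ 466.8 -268.4  219.3] [[-1.0, 0.001, -0.002], [0.001, 1.0, 0.001], [0.002, 0.001, -1.0]] [ 0.6 -0.4 -0.1] [0.02 0.04 0.04] 45.449239702387096
```

View pics/s8b.png

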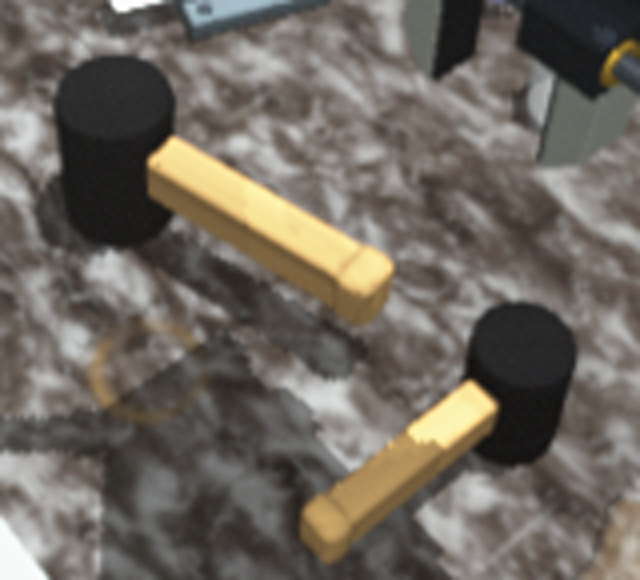

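View pics/scene8.png

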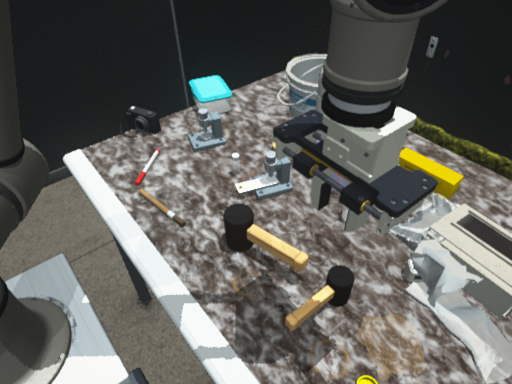

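View pics/w8.png

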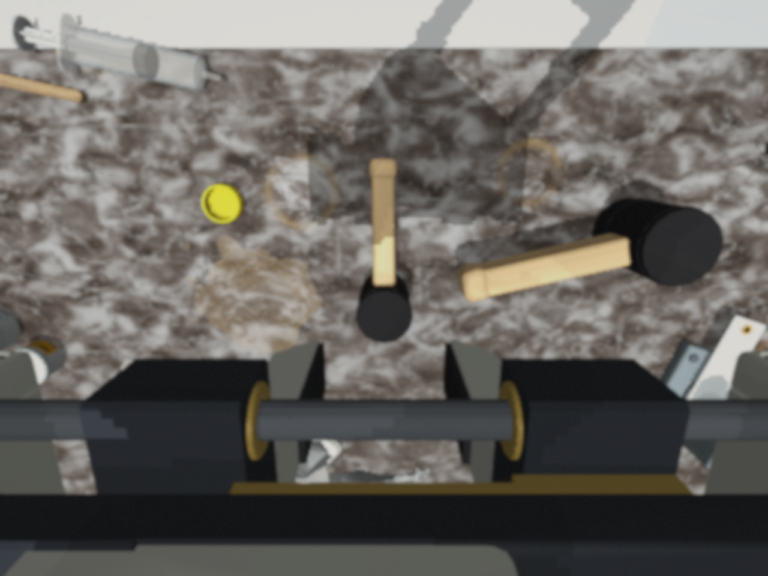

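The mallet stands upright with its head top at crop (522,347), the same place as before (523,347). The gripper is clear, both pins are up and the big mallet hasn't moved. Handing in.

```bash
python3 -c "
from plant import bot
print(bot.hand_in())"
```

```text
the job is handed in; nothing more can be done
None
```

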